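# Check the press screw's thread with a pitch comb

## Robot

A 6-joint arm with a two-finger parallel gripper is mounted at the origin on a cart in front of the work surface, level with it; the furniture and walls round the work are solid. World frame = base frame: x ahead of the robot, y to its left, z up, the work surface at z = 0. Lengths are in m, angles in rad, forces in N, time in s.
With the tool pointing down it reaches from about 0.3 to 0.775 m from the base axis. Payload 14.6 kg.
Tool frame: the origin (TCP) lies between the finger pads; the fingertips stand 14 mm ahead of it and the grasp point (between the pads) lies 5 mm behind it; z points along the fingers, y is the line along which they close (so a half turn about z gives the same grasp; the last joint's range is limited). The gripper opens to 94 mm and grips with 3 to 60 N. Pads are 16 mm wide; open, the fingers measure 119 mm over their backs; the gripper's body (75 mm by 177 mm) begins 78 mm behind the grasp point.
Start: joints at [1.051, 0.3, 1.521, -0, 1.321, -0.067], TCP at [0.241, 0.495, 0.219] pointing down, gripper open.
Joint ranges: [-3.03, 3.03], [-0.79, 2.21], [0.23, 2.52], [-1.04, 4.18], [0, 3.07], [-2.55, 2.55]. Speed limits (rad/s): [2.22, 2.22, 2.57, 3.14, 3.14, 3.14].

## Interface

Orientations are given as [roll, pitch, yaw] about the fixed x, y, z axes, in that order (R = Rz(yaw) Ry(pitch) Rx(roll)).
In Python, from station import ctrl gives the robot as it stands. The module is installed in compiled form; this text tells all that it offers.
- The arm moves only by the tool move_arm, never from a script. Its argument "targets" is a list of rows, each a list of 7 numbers: the opening, from -1 (shut) to 1 (fully open), then the shift along the tool's x, y, z in units of 50 mm (1.0 is 50 mm), then the turn, a rotation vector about the tool's x, y, z in rad. A call has 1 to 12 rows; each row is the pose to reach, as a shift and turn from the pose commanded when the call began, along the tool's axes at that moment; what a row does not reach only later rows make up. A row lasts 1/10 s, in which the tool goes at most 50 mm and 8.59 degrees, less where a joint would pass 70% of its speed; a pose out of reach is approached as far as the arm can. A call with a gripper value outside its range is refused whole. The fingers move at their own pace and stop on an object; "grip_force" is the grip in N (left out, the last holds). Time passes only in rows, so rows that repeat a pose let the fingers close. It gives the time, the measured TCP pose, the force, the opening and the grip force at its end, in the units of the state.
- ctrl.get_obs(): the state, without advancing time (a new reading comes with each control period).
- ctrl.camera(name): name is "scene" or "side" or "wrist"; returns (picture, depth): 400x640x3 uint8, red, green, blue; 400x640 float32, m along the optical axis (not along the pixel's ray), 0 where there is no reading.
- ctrl.camera_params(name): a dict with "intrinsics" (3x3 intrinsics, pixels), "rvec" (rotation vector, rad) and "tvec" (3), from world to camera coordinates, as OpenCV has them; the wrist camera has in their place "T_tool_cam" (4x4, takes a point from camera to tool coordinates, whose origin is the TCP and whose axes are the flange's). Camera axes: x right, y down, z forward; pixel columns grow to the right and rows downward; lengths in m; the calibration is good to about 2 mm. The wrist camera is an equidistant fisheye: a pixel r from the principal point sees the ray r / f radians off the axis. A picture is of the moment at which its call begins: read the wrist's pose just before it. camera_params takes no time and is no camera call.
- ctrl.hand_in(): hands the job in; it is judged then, once.
Trained networks look in the newest picture that a camera, given by its name, has taken for a name from the list of things; names that differ only in an ending like _2 or _b are one class to them, and where a whole thing is asked for, a point or a joint stands for the part that bears it (a point fixed in the world has none). Each returns a list of dicts, best first, with "score" (0 to 1); they miss things now and then, are a little off and sometimes report something else, mostly with a low value. They report only what shows in the picture. A call takes as long as a camera call.
- ctrl.cut_out(camera, target): "region" (400x640 bool, what is visible of it) and "point" ([column, row] in pixels, amid what is visible of it).
- ctrl.tip_of(camera, target): "point" ([column, row] in pixels: a listed point, or the origin of a listed thing).
The state is a dict: "time_s": time; "qpos": joint angles; "joint_vel": joint speeds; "tau": joint torques, N m; "ee_pos": TCP position; "eef_rot": TCP orientation; "force": force on the tool from outside, world axes, zero at the start; "moment": the same for the moment, N m; "grip_width": finger opening in m; "grip_force": force on a finger pad.
Only numpy, scipy, OpenCV 4.12 (cv2) and the standard library are available. Lean on these libraries where they do the work, as an engineer would, in place of code of your own. Each camera call takes 0.05 s, during which the arm holds its last target. There are 200 camera calls.

## Task

Lay the wooden press screw in the two V-rests of the checking cradle with its eight-sided head at the left end, swinging the hold-down clamp fully open first if its arm is in the way, and lock the clamp down on the screw's plain right end. Then draw the steel comb whose teeth fit this thread across the rest block towards the screw until all its teeth sit fully home in the thread and it lies flat and square to the screw, and leave it there. Leave the other comb where it lies and do not knock over the bottle behind the screw.

Things in the scene. Friction and masses are not known exactly. Their poses are not given: they have to be found in the camera images.
- cradle: Checking cradle fixed on the table: 180 x 350 x 15 mm plywood board (x -30..150, y -200..150 mm) with two V-rests, a rest block and a toggle clamp. Origin on the board's underside, below the middle of the screw's axis line; x away from the robot, y left along the axis line, z up. The clamp stands at the right end (riser x 42..120, y -185..-145; bracket up to z 94).
- cradle_axis (a point): Where the screw's origin belongs, 59 mm above the cradle's origin; axes as the cradle's. The screw may end up to 7 mm either way along y. V-rests: 18 mm thick, centred at y -145 and +101 mm, 90-degree V 46 mm wide at the mouth, 54 mm wide in x, tops 59 mm above the table.
- rest_top (a point): Centre of the rest block's flat level wooden top, 55 mm above the table, behind the V-rests: 98 mm (x) by 188 mm (y); at x 99, y 2, z 55 mm in the cradle frame. Both combs lie on it; their fronts overhang its front edge (x 50 mm), which leaves a 29 mm gap to the thread's crests.
- press_screw: Wooden press screw, 350 mm, 0.35 kg, on the table (axis 22 mm high). Origin on its axis at mid-thread, near its balance point; y along the axis to the head. Thread y -84..84 mm: 42 mm over crests, 32 mm core, 90-degree V grooves 5 mm deep, pitch 12 mm. Plain 32 mm shanks at y -184..-84 and 84..117 go in the V-rests; eight-sided head, 44 mm over flats, y 117..157; round 44 mm foot y -193..-184.
- screw_head (a point): Middle of the screw's eight-sided head (it has a dark cross hole), on the axis at y = 137 mm of the screw. Kept the same way up, the screw's +x side faces the rest block; along it the groove bottoms lie at y = 0, +-12, +-24 .. +-72 mm of the screw.
- comb_wide: The comb that fits: flat steel plate 72 (y) x 92 (x) x 8 mm, 0.2 kg, slides easily, SIX 90-degree teeth 4.7 mm high at 12 mm pitch (y = +-6, +-18, +-30) on the edge facing the screw. Origin on the underside, middle of the line of tooth tips; x to the back edge. Finger slot through it: x 34..66, y -23..23. Seated: origin 16 mm from the axis line; on the crests: 18 to 21 mm.
- comb_narrow: The comb that does not fit: same plate, slot and frame, but NINE teeth 3.6 mm high at 8 mm pitch. Which of the two combs lies left and which right changes.
- clamp_handle (a joint): Clamp handle angle: 0 = upright, arm down and locked; 1.37 = tipped back (to the cradle's +x), arm fully raised; the arm is clear of the screw's way down from 1.3 on. Starts anywhere and stays where left. Turning takes about 0.3 N m, up to 0.6 near the lock with the screw under the pad.
- clamp_pivot (a point): The handle's hinge: x 93, y -165, z 76 mm in the cradle frame; the hinge axis lies along the cradle's y. A turning frame: its z points along the handle to the free end.
- clamp_grip (a point): Middle of the handle's round black rubber grip (15 to 18 mm thick, 64 mm long), 78 mm from the hinge; the grip ends 106 mm from the hinge. z along the handle to its free end. Locked, the sprung rubber pad under the front of the arm presses on top of the screw's right shank at x 0, y -165 mm of the cradle with about 5 N.
- clamp_pad: Sprung rubber pad (17 mm across) under the front end of the clamp arm, 68 mm in front of the arm's hinge. Its origin lies on that hinge, not on the pad: x 68, y -165, z 88 mm in the cradle frame, x along the arm to the back.
- half_bottle_2: Brown-green half bottle standing behind the screw's starting place, 62 mm across, 232 mm tall; origin under its foot.

How it is judged:
By the outcome, as a careful person would: the job done as asked, in the order asked, and still so for the second after the job is handed in, with the robot touching nothing.
It also fails if it takes over 72 s, if anything falls off the work surface, if the arm or the gripper's body presses on something with over 40 N, if the wrist force passes 120 N, or if a joint passes its speed limit or range.

## Working session

There is one attempt and no reset: what is moved stays moved. The work goes in short steps, Python scripts to look and compute and a tool call to move; the robot and the scene stay as the last step left them, time stands still between calls to the robot, and variables do not carry over. Pictures are saved under pics/ and viewed, at most 10 in all, crops included, and the job is handed in when it is done.

Besides the shell and the picture viewer there is one more tool, called by a JSON object that holds its "fn" and its "kwargs". move_arm: Moves the arm, as the interface text tells. Its arguments: {"type":"object","properties":{"targets":{"type":"array"},"grip_force":{"type":"number"}},"required":["targets"]}

```bash
mkdir -p pics
cat > h.py <<'E'
import numpy as np, cv2
from scipy.spatial.transform import Rotation as R
from station import ctrl
np.set_printoptions(precision=4,suppress=True)
def cam(n):
    p=ctrl.camera_params(n); K=np.array(p['intrinsics'])
    if n!='wrist':
        Rm=cv2.Rodrigues(np.array(p['rvec'],float))[0]; t=np.array(p['tvec']).ravel()
        return K,Rm.T,-Rm.T@t
    o=ctrl.get_obs(); T=np.array(p['T_tool_cam']); Rt=rot(o)
    return K,Rt@T[:3,:3],Rt@T[:3,3]+np.array(o['ee_pos'])
def rot(o):
    return R.from_euler('xyz',o['eef_rot']).as_matrix()
def rays(n,uv,K):
    uv=np.atleast_2d(np.array(uv,float)); x=(uv[:,0]-K[0,2])/K[0,0]; y=(uv[:,1]-K[1,2])/K[1,1]
    if n!='wrist': return np.c_[x,y,np.ones(len(x))]
    th=np.hypot(x,y); s=np.tan(th)/np.maximum(th,1e-9); return np.c_[x*s,y*s,np.ones(len(x))]
def pts(n,uv,depth,C):
    K,Rc,c=C; uv=np.atleast_2d(uv); r=rays(n,uv,K); ui=np.round(uv).astype(int)
    d=depth[ui[:,1],ui[:,0]]; return (r*d[:,None])@Rc.T+c, d
def at_z(n,uv,z,C):
    K,Rc,c=C; r=rays(n,uv,K)@Rc.T; return c+r*((z-c[2])/r[:,2])[:,None]
def save(n,img): cv2.imwrite('pics/'+n+'.png',img[...,::-1])
def state():
    o=ctrl.get_obs(); print('t',o['time_s'],'pos',np.array(o['ee_pos']),'rot',np.array(o['eef_rot']),'F',np.array(o['force']),'w',o['grip_width'],o['grip_force'],'q',np.array(o['qpos']))
    return o
E
cat > a.py <<'E'
from h import *
state()
names=['cradle','cradle_axis','rest_top','press_screw','screw_head','comb_wide','comb_narrow','clamp_pivot','clamp_grip','clamp_pad','half_bottle_2']
for n in ['scene','side']:
    C=cam(n); img,dep=ctrl.camera(n); save(n+'0',img); np.savez(n+'0.npz',img=img,dep=dep)
    print(n,'cam at',C[2])
    for m in names:
        for f in ('tip','cut'):
            if f=='tip':
                r=ctrl.tip_of(n,m)[:2]
                for d in r:
                    p=np.array(d['point']); q=np.clip(p,0,[639,399]); P,dd=pts(n,q,dep,C); print(m,'tip',round(d['score'],2),p,P[0],at_z(n,p,0,C)[0][:2])
            elif m in ('press_screw','comb_wide','comb_narrow','half_bottle_2','clamp_handle'):
                for d in ctrl.cut_out(n,m)[:2]:
                    v,u=np.nonzero(d['region']); P,dd=pts(n,np.c_[u,v],dep,C); P=P[dd>0]; print(m,'cut',round(d['score'],2),d['point'],np.median(P,0),np.percentile(P,2,0),np.percentile(P,98,0))
E
python3 a.py
```

```text
t 0.0 pos [0.2405 0.4943 0.2189] rot [-3.1404 -0.0001  2.6888] F [ 0.1815  0.7657 -0.0671] w 0.09389204021097937 0.0 q [ 1.0514  0.3005  1.5216 -0.      1.3207 -0.0666]
scene cam at [ 0.2513 -0.3773  0.9903]
cradle tip 0.78 [339.7 292.3] [ 0.4688 -0.125   0.0139] [ 0.4719 -0.1214]
cradle_axis tip 0.65 [344.5 287.9] [ 0.4855 -0.1227  0.0192] [ 0.4901 -0.1176]
rest_top tip 0.89 [373.9 266.8] [ 0.5763 -0.1241  0.059 ] [ 0.5969 -0.108 ]
rest_top tip 0.17 [342.6 295.6] [ 0.47   -0.1375  0.0172] [ 0.4739 -0.1333]
press_screw tip 0.55 [266.2 159.9] [0.4918 0.3743 0.0372] [0.5012 0.4037]
press_screw cut 0.65 [267.3, 162.7] [0.4819 0.3626 0.0366] [0.4511 0.1987 0.0028] [0.5104 0.5381 0.0451]
screw_head tip 0.17 [332.3 171.9] [0.6547 0.2185 0.041 ] [0.6721 0.2442]
comb_wide tip 0.93 [367.7 295.9] [ 0.5158 -0.1819  0.0607] [ 0.533  -0.1691]
comb_wide cut 0.8 [379.7, 288.6] [ 0.5551 -0.1743  0.0635] [ 0.518  -0.209   0.0575] [ 0.6039 -0.1394  0.067 ]
comb_narrow tip 0.7 [346.6 264.9] [ 0.5269 -0.069   0.0181] [ 0.5321 -0.0632]
comb_narrow cut 0.66 [355.5, 257.7] [ 0.5584 -0.0893  0.0635] [ 0.519
[... 918 characters left out ...]
.65 [194.7 206. ] [0.4608 0.5116 0.0442] [0.4823 0.533 ]
comb_wide cut 0.56 [407.4, 230.4] [ 0.5462 -0.176   0.0634] [ 0.5139 -0.2091  0.0572] [ 0.5991 -0.14    0.0683]
comb_narrow tip 0.6 [378.3 230.1] [ 0.5178 -0.0909  0.0564] [ 0.548  -0.0905]
comb_narrow cut 0.56 [378.3, 222.2] [ 0.5564 -0.0886  0.0635] [ 0.5159 -0.1221  0.0566] [ 0.6048 -0.0548  0.0686]
clamp_pivot tip 0.45 [446.3 230.2] [ 0.5442 -0.2896  0.1023] [ 0.6034 -0.3058]
clamp_grip tip 0.66 [454.9 206.5] [ 0.6275 -0.3044  0.1126] [ 0.701  -0.3237]
clamp_grip tip 0.25 [407. 241.] [ 0.5221 -0.1864  0.0194] [ 0.5323 -0.1877]
half_bottle_2 cut 0.88 [288.0, 164.2] [0.6511 0.2324 0.1214] [0.6369 0.2098 0.0039] [0.6795 0.2653 0.2309]
```

Run:
```python
from h import *
a=cv2.imread('pics/scene0.png'); b=cv2.imread('pics/side0.png')
cv2.imwrite('pics/c0.png',np.vstack([cv2.resize(a[130:380,170:490],(770,600))[:,:]])[:600])
cv2.imwrite('pics/c1.png',cv2.resize(b[130:310,160:480],(800,450)))
```

```text
(no output)
```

View pics/c0.png

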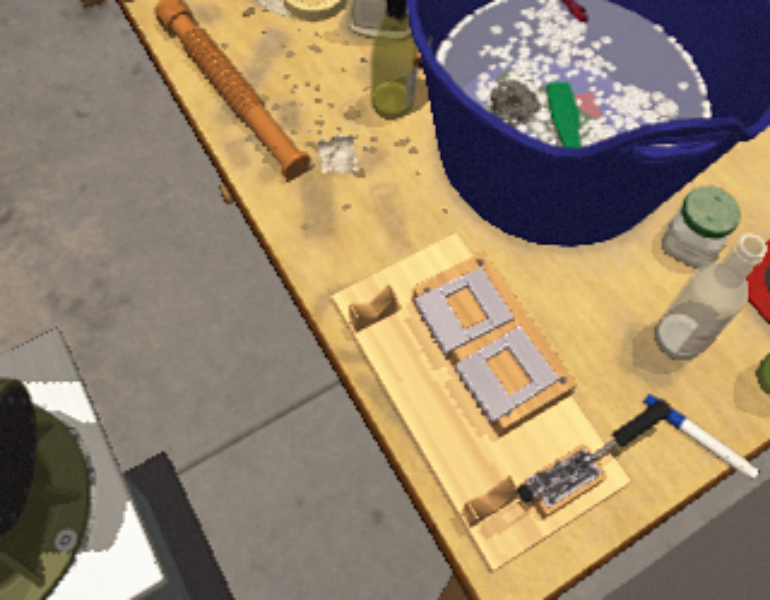

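View pics/c1.png

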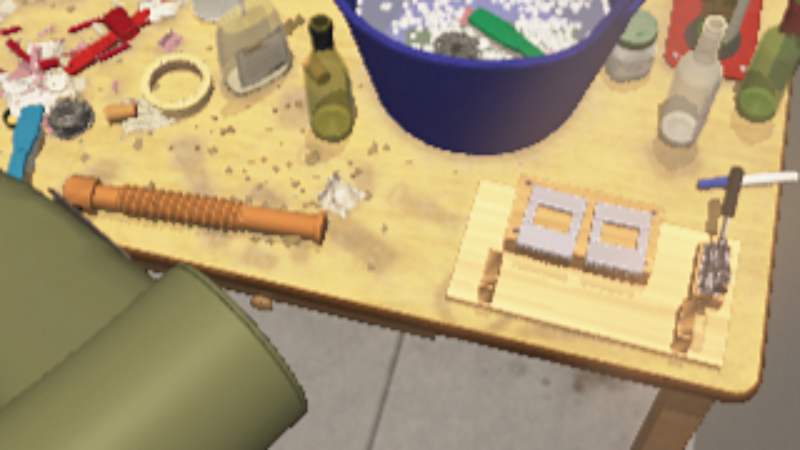

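The scene crop shows the screw with its head far left (170,15) and its foot at (295,165). The bottle stands behind it, at (392,95). The cradle has two combs, and the clamp handle is tipped back to about (640,420). Next I fit the geometry from depth.

```bash
cat > b.py <<'E'
from h import *
import sys
from scipy.optimize import least_squares
def cloud(n,f):
    z=np.load(f); C=cam(n); v,u=np.nonzero(z['dep']>0); P,d=pts(n,np.c_[u,v],z['dep'],C); return P,z['img'][v,u]
if __name__=='__main__':
  for n in ['scene','side']:
    P,c=cloud(n,n+'0.npz')
    m=(P[:,0]>.35)&(P[:,0]<.72)&(P[:,1]>-.42)&(P[:,1]<.08)
    t=P[(P[:,0]>.35)&(P[:,0]<.42)&(P[:,1]>0)&(P[:,1]<.4)&(abs(P[:,2])<.02)]; print(n,'table z',np.median(t[:,2]),np.std(t[:,2]))
    Q=P[m]
    for lo,hi in ((.011,.02),(.052,.07)):
        B=Q[(Q[:,2]>lo)&(Q[:,2]<hi)]
        im=np.zeros((700,700),np.uint8); ij=((B[:,:2]-[.2,-.5])*1000).astype(int); im[ij[:,1].clip(0,699),ij[:,0].clip(0,699)]=255
        im=cv2.morphologyEx(im,cv2.MORPH_CLOSE,np.ones((9,9))); im=cv2.morphologyEx(im,cv2.MORPH_OPEN,np.ones((9,9)))
        k,l,s,ce=cv2.connectedComponentsWithStats(im); i=1+np.argmax(s[1:,4]); 
        r=cv2.minAreaRect(np.argwhere(l==i)[:,::-1].astype(np.float32)); print(lo,'rect c',np.array(r[0])/1000+[.2,-.5],r[1],r[2], 'medz',np.median(B[:,2]))
    # screw
    S=P[(P[:,0]>.4)&(P[:,0]<.56)&(P[:,1]>.15)&(P[:,1]<.58)&(P[:,2]>.012)&(P[:,2]<.06)]
    def res(p): # axis x = a + b(y-.37), height .022, radius 16..21
        d=np.hypot((S[:,0]-p[0]-p[1]*(S[:,1]-.37))/np.hypot(1,p[1]),S[:,2]-.022); return d-.018
    f=least_squares(res,[.47,0],loss='soft_l1',f_scale=.003); print('axis',f.x,'yaw',np.arctan(-f.x[1]))
    u=np.array([-np.sin(np.arctan(-f.x[1])),np.cos(np.arctan(f.x[1]))]); c0=np.array([f.x[0],.37])
    S=S[abs(res(f.x))<.01]; s=(S[:,:2]-c0)@u; print('s range',np.percentile(s,[0,.5,99.5,100]))
    for e,o in ((s.min(),193),(s.max(),-157)): print('origin est',c0+u*(e+o/1000))
    # handle
    H=P[(P[:,0]>.5)&(P[:,0]<.75)&(P[:,1]>-.37)&(P[:,1]<-.23)&(P[:,2]>.07)]
    for h in range(70,200,10):
        w=H[(H[:,2]>h/1000)&(H[:,2]<h/1000+.01)]
        if len(w): print(h,len(w),np.median(w,0),w[:,0].min(),w[:,0].max())
E
python3 b.py
```

```text
scene table z -0.0020539559046764966 0.005143426639025666
0.011 rect c [ 0.5349 -0.1555] (349.2956848144531, 179.36427307128906) 88.96308898925781 medz 0.015525968106002097
0.052 rect c [ 0.569  -0.1289] (187.5032501220703, 108.77029418945312) 88.7126693725586 medz 0.06063139531856243
axis [ 0.4844 -0.1061] yaw 0.10569397682717857
s range [-0.1743 -0.1724  0.1747  0.176 ]
origin est [0.4825 0.3886]
origin est [0.4824 0.3889]
70 12 [ 0.5582 -0.3054  0.0775] 0.5313977388306441 0.5701073186248753
80 38 [ 0.5636 -0.2972  0.0849] 0.5327143349462788 0.6021836930438929
90 111 [ 0.5549 -0.296   0.095 ] 0.5270747558949714 0.6118825854416738
100 87 [ 0.6044 -0.2966  0.1038] 0.5216043904350229 0.6243999670041267
110 86 [ 0.628  -0.2974  0.1147] 0.5164421184738819 0.648160149344054
120 66 [ 0.6467 -0.2982  0.1247] 0.5044491395261002 0.659399721652754
130 6 [ 0.5101 -0.3001  0.1318] 0.5056305735017883 0.6547999267568612
140 15 [ 0.5046 -0.2954  0.1482] 0.50013148453398 0.5090149593296062
150 7 [ 0.5017 -0.2927  0.1514] 0.5000681892104113 0.5046244899411071
side table z -0.002174461318294574 0.006
[... 210 characters left out ...]
xis [ 0.4821 -0.1083] yaw 0.10789919044472254
s range [-0.1925 -0.1717  0.1751  0.1794]
origin est [0.482  0.3705]
origin est [0.4796 0.3923]
70 12 [ 0.5598 -0.2837  0.077 ] 0.5280985446136204 0.7492063365617767
80 26 [ 0.5644 -0.2881  0.084 ] 0.527837035989365 0.7495241349555841
90 61 [ 0.5542 -0.2946  0.0947] 0.5279516071248808 0.7485933007194121
100 57 [ 0.6032 -0.2957  0.1036] 0.5268530260276717 0.7480182456502643
110 43 [ 0.6262 -0.2935  0.1137] 0.5045895870479679 0.7491271517305469
120 45 [ 0.6455 -0.296   0.1244] 0.5097290521069494 0.749916168847063
130 6 [ 0.6994 -0.2642  0.135 ] 0.5021422606180422 0.7495501360469002
140 5 [ 0.7478 -0.2371  0.1458] 0.501251100777678 0.748870631194011
```

Run:
```python
from b import *
for n in ['scene','side']:
    P,c=cloud(n,n+'0.npz')
    print(n)
    for y in np.arange(-.5,.6,.05):
        w=P[(P[:,1]>y)&(P[:,1]<y+.05)&(P[:,2]>.08)&(P[:,0]>.4)&(P[:,0]<1)]
        if len(w): print(round(y,2),len(w),'xmin',np.percentile(w[:,0],2),'x of z>.15',w[w[:,2]>.15][:,0].min(initial=9),'zmax',w[:,2].max())
```

```text
scene
-0.45 12565 xmin 0.4024191488549975 x of z>.15 0.4000022645642636 zmax 0.8123403851155798
-0.4 127 xmin 0.8290772767235237 x of z>.15 0.8338404158383239 zmax 0.16508224701232788
-0.35 1073 xmin 0.517914031193283 x of z>.15 0.8224874764136412 zmax 0.2431407561206339
-0.3 3012 xmin 0.4964399832038036 x of z>.15 0.4887790336199236 zmax 0.645201164493326
-0.25 1511 xmin 0.7523685577634233 x of z>.15 0.7526634791750682 zmax 0.6433272282299264
-0.2 278 xmin 0.7538132528658095 x of z>.15 0.7462696024082168 zmax 0.36725086215766434
-0.15 2067 xmin 0.6864686394591354 x of z>.15 0.6730807494657371 zmax 0.3707589376261574
-0.1 1552 xmin 0.6496361644107606 x of z>.15 0.6392600696356279 zmax 0.32824874839685025
-0.05 1843 xmin 0.629849993832052 x of z>.15 0.6224088609213585 zmax 0.28888316621697874
-0.0 2020 xmin 0.6202271168843808 x of z>.15 0.6141443269433373 zmax 0.2830618906890291
0.05 1812 xmin 0.6182285287301658 x of z>.15 0.6144950571080297 zmax 0.2793128783689388
0.1 1880 xmin 0.6256850849674208 x of z>.15 0.6170281474757389 zmax 0.27962111292335756
0.15 2014 xmin 0.645659610767352 
[... 1727 characters left out ...]
of z>.15 0.6285962275861373 zmax 0.29087824592035716
0.2 2231 xmin 0.6399978653851495 x of z>.15 0.6443906206474288 zmax 0.37322227536173613
0.25 973 xmin 0.6457537674243683 x of z>.15 0.6502740968270828 zmax 0.37774993196629025
0.3 227 xmin 0.7204484466902084 x of z>.15 0.7248715660711162 zmax 0.28142340526690024
0.35 782 xmin 0.6890139929995955 x of z>.15 0.6973809404415675 zmax 0.2811274357721856
0.4 38 xmin 0.6922366578286467 x of z>.15 0.7130707262592924 zmax 0.2666267113851213
0.45 40 xmin 0.8088128066404989 x of z>.15 9.0 zmax 0.08566922498966445
0.5 2 xmin 0.8340169665453883 x of z>.15 9.0 zmax 0.08210500938023779
0.55 9 xmin 0.8524836085795912 x of z>.15 9.0 zmax 0.10510674968970468
```

Run:
```python
from b import *
P,c=cloud('scene','scene0.npz')
w=P[(P[:,1]>-.48)&(P[:,1]<-.3)&(P[:,2]>.1)&(P[:,0]>.4)&(P[:,0]<.8)]
print(np.percentile(w[:,1],[0,5,50,95,99,100]))
w=P[(P[:,1]>-.26)&(P[:,1]<-.16)&(P[:,2]>.1)&(P[:,0]>.7)&(P[:,0]<.85)];print(np.percentile(w,[0,10,50,90,100],axis=0))
```

```text
[-0.4257 -0.4232 -0.4209 -0.4198 -0.4195 -0.3001]
[[ 0.751  -0.26    0.1001]
 [ 0.7545 -0.2565  0.1225]
 [ 0.7706 -0.2398  0.1726]
 [ 0.8247 -0.218   0.6369]
 [ 0.8494 -0.2021  0.6452]]
```

{"fn": "move_arm", "kwargs": {"targets": [[-1,-9.8,-10.6,-0.6,0,0,2.71],[-1,-9.8,-10.6,-0.6,0,0,2.71],[-1,-9.8,-10.6,-0.6,0,0,2.71],[-1,-9.8,-10.6,-0.6,0,0,2.71],[-1,-9.8,-10.6,-0.6,0,0,2.71],[-1,-9.8,-10.6,-0.6,0,0,2.71],[-1,-9.8,-10.6,-0.6,0,0,2.71],[-1,-9.8,-10.6,-0.6,0,0,2.71],[-1,-9.8,-10.6,-0.6,0,0,2.71],[-1,-9.8,-10.6,-0.6,0,0,2.71],[-1,-9.8,-10.6,-0.6,0,0,2.71],[-1,-9.8,-10.6,-0.6,0,0,2.71]]}}

```text
time_s: 2.8
ee_pos: [0.4141, -0.0816, 0.2448]
eef_rot: [3.141, -0.0, 0.882]
force: [0.4, 0.9, -0.5]
grip_width: 0.0021
grip_force: 0.0
```

{"fn": "move_arm", "kwargs": {"targets": [[-1,-0.46,6.24,0.7,0,0,0.9],[-1,-0.46,6.24,0.7,0,0,0.9],[-1,-0.46,6.24,0.7,0,0,0.9],[-1,-0.46,6.24,0.7,0,0,0.9],[-1,-0.46,6.24,0.7,0,0,0.9],[-1,-0.46,6.24,0.7,0,0,0.9],[-1,-0.46,6.24,0.7,0,0,0.9],[-1,-0.46,6.24,0.7,0,0,0.9]]}}

```text
time_s: 3.6
ee_pos: [0.6421, -0.295, 0.2071]
eef_rot: [-3.141, 0.002, -0.012]
force: [-0.7, 0.6, -1.1]
grip_width: 0.0005
grip_force: 0.0
```

```bash
cat >> h.py <<'E'
def go(p,yaw=None):
    """shift (units) and turn from the measured pose to world p, tool down at yaw"""
    o=ctrl.get_obs(); Rt=rot(o); s=Rt.T@(np.array(p)-o['ee_pos'])/.05
    r=np.zeros(3)
    if yaw is not None: r=R.from_matrix(Rt.T@R.from_euler('xyz',[np.pi,0,yaw]).as_matrix()).as_rotvec()
    print('shift',s.round(2),'turn',r.round(3)); return s,r
E
python3 - <<'E'
from h import *
state(); C=cam('wrist'); img,dep=ctrl.camera('wrist'); save('w1',img); np.savez('w1.npz',img=img,dep=dep,R=C[1],c=C[2])
E
```

```text
t 3.6 pos [ 0.6421 -0.295   0.2071] rot [-3.1405  0.0022 -0.0122] F [-0.6609  0.5813 -1.1081] w 0.0004839876497257519 0.0 q [-0.4825  0.6768  1.0005 -0.0001  1.4668  1.1005]
```

View pics/w1.png

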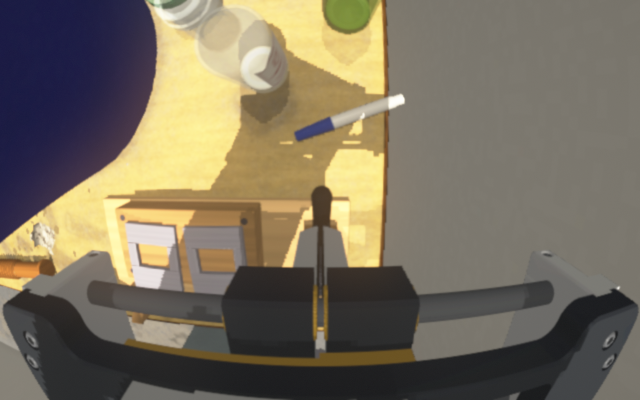

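The wrist view shows the handle, ending at (321,195), in line with the closed fingers. The combs are at (152,250) and (215,255). I'll push down.

{"fn": "move_arm", "kwargs": {"targets": [[-1,0,0,0.8,0,0,0],[-1,0,0,1.3,0,0,0],[-1,0,0,1.5,0,0,0],[-1,0,0,1.65,0,0,0],[-1,0,0,1.8,0,0,0],[-1,0,0,1.86,0,0,0],[-1,0,0,1.9,0,0,0],[-1,0,0,1.9,0,0,0]]}}

```text
time_s: 4.45
ee_pos: [0.6421, -0.294, 0.1158]
eef_rot: [3.141, -0.002, -0.011]
force: [-0.4, 2.0, 6.8]
grip_width: 0.0005
grip_force: 3.6
```

{"fn": "move_arm", "kwargs": {"targets": [[-1,0,0,0.08,0,0,0],[-1,0,0,0.16,0,0,0],[-1,0,0,0.16,0,0,0]]}}

```text
time_s: 4.75
ee_pos: [0.6427, -0.2943, 0.1144]
eef_rot: [3.139, -0.005, -0.011]
force: [-23.9, 12.1, 51.2]
grip_width: 0.0006
grip_force: 27.2
```

{"fn": "move_arm", "kwargs": {"targets": [[-1,0,0,-1.0,0,0,0],[-1,0,0,-2.0,0,0,0],[1,-4.5,-4.8,-2.9,0,0,-1.69],[1,-4.5,-4.8,-2.9,0,0,-1.69],[1,-4.5,-4.8,-2.9,0,0,-1.69],[1,-4.5,-4.8,-2.9,0,0,-1.69],[1,-4.5,-4.8,-2.9,0,0,-1.69],[1,-4.5,-4.8,-2.9,0,0,-1.69],[1,-4.5,-4.8,-2.9,0,0,-1.69],[1,-4.5,-4.8,-2.9,0,0,-1.69]]}}

```text
time_s: 5.75
ee_pos: [0.4177, -0.0494, 0.2528]
eef_rot: [3.139, -0.0, 1.197]
force: [0.7, -0.0, -0.5]
grip_width: 0.061
grip_force: 0.0
```

Run:
```python
from h import *
state(); go([.482,.389,.2],1.678)
C=cam('scene'); img,dep=ctrl.camera('scene'); np.savez('scene1.npz',img=img,dep=dep); save('scene1',img)
from b import cloud
P,c=cloud('scene','scene1.npz')
H=P[(P[:,0]>.47)&(P[:,0]<.72)&(P[:,1]>-.33)&(P[:,1]<-.26)&(P[:,2]>.07)&(P[:,2]<.2)]
for x in np.arange(.48,.72,.02):
    w=H[(H[:,0]>x)&(H[:,0]<x+.02)]
    if len(w): print(x.round(2),len(w),np.median(w,0),w[:,2].max())
```

```text
t 5.75 pos [ 0.4177 -0.0494  0.2528] rot [ 3.1393 -0.0004  1.1971] F [ 0.7312 -0.0472 -0.5219] w 0.06102193088875576 0.0 q [-0.2049 -0.0233  1.8102 -0.      1.3525  0.1688]
shift [ 8.63 -2.01  1.05] turn [ 0.002  0.    -0.481]
0.48 1 [ 0.4993 -0.2965  0.1556] 0.15556767542027383
0.5 61 [ 0.5116 -0.2944  0.1554] 0.16449982325881118
0.52 59 [ 0.5274 -0.2987  0.1551] 0.16463006280553738
0.54 44 [ 0.5524 -0.3011  0.0955] 0.10143240165412692
0.56 59 [ 0.5662 -0.2956  0.0889] 0.09735197563793552
0.58 17 [ 0.5902 -0.2964  0.0865] 0.09267126570909612
0.6 53 [ 0.6117 -0.2967  0.0919] 0.09822526109507179
0.62 58 [ 0.6299 -0.2974  0.0963] 0.10103072153840542
0.64 62 [ 0.6503 -0.298   0.1006] 0.10566915506477847
0.66 21 [ 0.6635 -0.2972  0.1025] 0.10616120517166439
```

{"fn": "move_arm", "kwargs": {"targets": [[0.8,8.63,-2.0,0.9,0,0,-0.48],[0.8,8.63,-2.0,0.9,0,0,-0.48],[0.8,8.63,-2.0,0.9,0,0,-0.48],[0.8,8.63,-2.0,0.9,0,0,-0.48],[0.8,8.63,-2.0,0.9,0,0,-0.48],[0.8,8.63,-2.0,0.9,0,0,-0.48],[0.8,8.63,-2.0,0.9,0,0,-0.48],[0.8,8.63,-2.0,0.9,0,0,-0.48],[0.8,8.63,-2.0,0.9,0,0,-0.48],[0.8,8.63,-2.0,0.9,0,0,-0.48]]}}

```text
time_s: 6.8
ee_pos: [0.487, 0.3899, 0.2039]
eef_rot: [-3.139, 0.001, 1.669]
force: [-0.0, -1.0, -0.0]
grip_width: 0.0844
grip_force: 0.0
```

Run:
```python
from h import *
state(); C=cam('wrist'); img,dep=ctrl.camera('wrist'); save('w2',img); np.savez('w2.npz',img=img,dep=dep,R=C[1],c=C[2])
for m in ('press_screw','screw_head'):
    for d in ctrl.tip_of('wrist',m)[:2]: print(m,d,at_z('wrist',d['point'],.022,C))
```

```text
t 6.8 pos [0.487  0.3899 0.2039] rot [-3.1391  0.0011  1.6687] F [-0.0158 -0.9909 -0.0014] w 0.08440375844648007 0.0 q [0.6163 0.4792 1.3104 0.0003 1.3547 0.5183]
press_screw {'point': [315.1, 182.7], 'score': 0.64} [[0.4802 0.3906 0.022 ]]
```

View pics/w2.png

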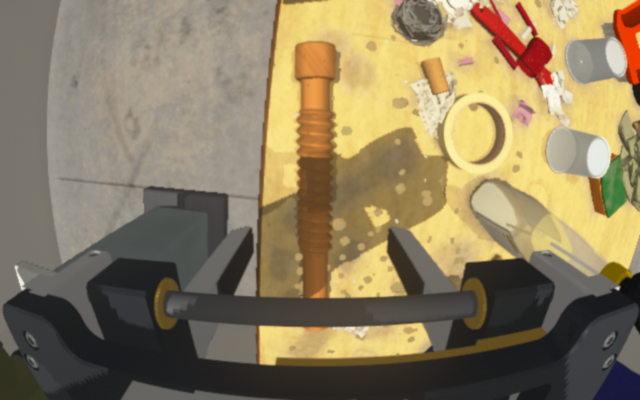

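The wrist view shows the screw lengthwise, head at (315,60) and thread about (315,190), between the open fingers. I'll descend and grip.

{"fn": "move_arm", "kwargs": {"targets": [[0.7,0,-0.11,1.0,0,0,-0.01],[0.6,0,-0.11,2.0,0,0,-0.01],[0.6,0,-0.11,2.8,0,0,-0.01],[0.5,0,-0.11,3.4,0,0,-0.01],[0.4,0,-0.11,3.66,0,0,-0.01],[0.2,0,-0.11,3.66,0,0,-0.01],[-1,0,-0.11,3.66,0,0,-0.01],[-1,0,-0.11,3.66,0,0,-0.01],[-1,0,-0.11,3.66,0,0,-0.01],[-1,0,-0.11,3.66,0,0,-0.01]], "grip_force": 30}}

```text
time_s: 7.95
ee_pos: [0.4823, 0.3862, 0.0252]
eef_rot: [3.14, -0.001, 1.679]
force: [-4.7, -2.4, 8.0]
grip_width: 0.0399
grip_force: 30.0
```

{"fn": "move_arm", "kwargs": {"targets": [[-1,0,0,-0.6,0,0,0],[-1,0,0,-1.6,0,0,0],[-1,0,0,-2.6,0,0,0],[-1,0,0,-3.4,0,0,0],[-1,0,0,-3.4,0,0,0],[-1,0,0,-3.4,0,0,0]]}}

```text
time_s: 8.55
ee_pos: [0.4819, 0.3858, 0.1937]
eef_rot: [3.141, -0.0, 1.679]
force: [0.1, -0.4, -5.2]
grip_width: 0.04
grip_force: 30.0
```

```bash
cat > sc.py <<'E'
from b import *
def screw(n,f,box,zr):
    P,c=cloud(n,f); S=P[(P[:,0]>box[0])&(P[:,0]<box[1])&(P[:,1]>box[2])&(P[:,1]<box[3])&(P[:,2]>zr[0])&(P[:,2]<zr[1])]
    col=cloud(n,f)[1][(P[:,0]>box[0])&(P[:,0]<box[1])&(P[:,1]>box[2])&(P[:,1]<box[3])&(P[:,2]>zr[0])&(P[:,2]<zr[1])].astype(int)
    k=(col[:,0]-col[:,2]>60); S=S[k]
    def res(p):
        y=S[:,1]-S[:,1].mean(); return np.hypot(S[:,0]-p[0]-p[1]*y,S[:,2]-p[2]-p[3]*y)-.018
    f=least_squares(res,[np.median(S[:,0]),0,np.median(S[:,2])-.01,0],loss='soft_l1',f_scale=.003)
    p=f.x; y0=S[:,1].mean(); S=S[abs(res(p))<.008]
    u=np.array([p[1],1,p[3]]); u/=np.linalg.norm(u); c0=np.array([p[0],y0,p[2]]); s=(S-c0)@u; 
    print(n,len(S),'dir',u,'yaw',np.arctan2(-u[0],u[1]),'s',s.min(),s.max(),'o(foot)',c0+u*(s.min()+.193),'o(head)',c0+u*(s.max()-.157))
E
python3 - <<'E'
from sc import *
state()
for n in ('scene','side'):
    img,dep=ctrl.camera(n); np.savez(n+'2.npz',img=img,dep=dep); save(n+'2',img)
    screw(n,n+'2.npz',(.38,.58,.12,.6),(.12,.24))
go([.4754,-.1293,.2],1.552)
E
```

```text
t 8.55 pos [0.4819 0.3858 0.1937] rot [ 3.1408 -0.0004  1.6789] F [ 0.1292 -0.4396 -5.2368] w 0.03998822296448203 29.99908421514192 q [ 0.6158  0.4698  1.3481 -0.0001  1.3227  0.5077]
scene 660 dir [-0.0929  0.9956  0.0098] yaw 0.09305880859663952 s -0.09685728003746172 0.25546537442066525 o(foot) [0.4838 0.389  0.1922] o(head) [0.4836 0.3913 0.1922]
side 463 dir [-0.1027  0.9947  0.0015] yaw 0.10292655885114098 s -0.14056826548490559 0.20787675965033492 o(foot) [0.4802 0.3901 0.191 ] o(head) [0.4804 0.3886 0.191 ]
shift [-10.22  -1.23  -0.15] turn [-0.002  0.002  0.127]
```

{"fn": "move_arm", "kwargs": {"targets": [[-1,-0.5,-0.06,0,0,0,0.01],[-1,-1.3,-0.15,0,0,0,0.03],[-1,-2.3,-0.27,0,0,0,0.04],[-1,-3.3,-0.4,0,0,0,0.05],[-1,-4.3,-0.52,0,0,0,0.06],[-1,-5.3,-0.64,0,0,0,0.07],[-1,-6.3,-0.76,0,0,0,0.08],[-1,-7.3,-0.88,0,0,0,0.1],[-1,-8.3,-1.0,0,0,0,0.11],[-1,-9.3,-1.12,0,0,0,0.126],[-1,-10.0,-1.2,0,0,0,0.126],[-1,-10.29,-1.24,0,0,0,0.126]]}}

```text
time_s: 9.85
ee_pos: [0.4748, -0.1352, 0.1918]
eef_rot: [-3.139, -0.0, 1.55]
force: [-0.6, 0.1, -4.5]
grip_width: 0.0394
grip_force: 30.0
```

{"fn": "move_arm", "kwargs": {"targets": [[-1,0,0,0,0,0,0],[-1,0,0,0,0,0,0]]}}

```text
time_s: 10.05
ee_pos: [0.4755, -0.1316, 0.1924]
eef_rot: [-3.14, -0.001, 1.553]
force: [-0.1, -0.2, -5.4]
grip_width: 0.0402
grip_force: 30.0
```

Run:
```python
from sc import *
state()
for n in ('scene','side'):
    img,dep=ctrl.camera(n); np.savez(n+'3.npz',img=img,dep=dep); save(n+'3',img)
    screw(n,n+'3.npz',(.4,.53,-.4,.1),(.13,.24))
go([.475,-.1327,.10],1.553)
a=cv2.imread('pics/scene3.png');cv2.imwrite('pics/c3.png',cv2.resize(a[190:390,240:500],(780,600)))
```

```text
t 10.05 pos [ 0.4755 -0.1316  0.1924] rot [-3.1399 -0.0008  1.5527] F [-0.0601 -0.1529 -5.3679] w 0.04017359290516725 29.99902447416389 q [-0.3445  0.2     1.7109  0.0003  1.2325 -0.3265]
scene 1287 dir [0.0283 0.9996 0.0063] yaw -0.028328083567420632 s -0.08268672013060932 0.1157712418222625 o(foot) [ 0.4772 -0.1262  0.1905] o(head) [ 0.4729 -0.2777  0.1896]
side 657 dir [ 0.0238  0.9997 -0.0003] yaw -0.02377819808209976 s -0.07144704531907324 0.07404179529508415 o(foot) [ 0.4748 -0.1253  0.1905] o(head) [ 0.4699 -0.3297  0.1905]
shift [-0.03 -0.01  1.86] turn [-0.001 -0.     0.001]
```

View pics/c3.png

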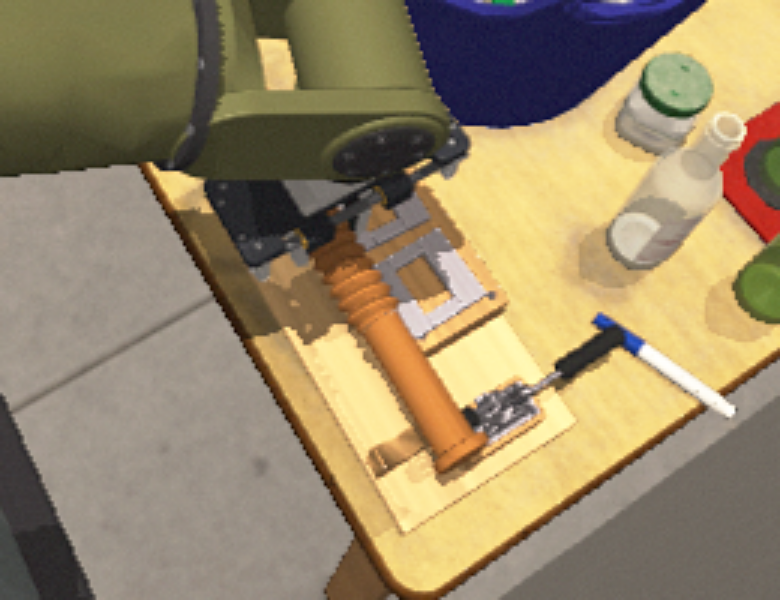

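The screw is held above the cradle with its foot at (460,455), just clear of the raised arm. I'll lower it.

{"fn": "move_arm", "kwargs": {"targets": [[-1,-0.05,0,0.8,0,0,0],[-1,-0.05,0,1.6,0,0,0],[-1,-0.05,0,2.1,0,0,0],[-1,-0.05,0,2.4,0,0,0],[-1,-0.05,0,2.55,0,0,0],[-1,-0.05,0,2.6,0,0,0],[-1,-0.05,0,2.6,0,0,0]]}}

```text
time_s: 10.85
ee_pos: [0.476, -0.1344, 0.0639]
eef_rot: [3.141, 0.0, 1.554]
force: [-0.1, -0.4, -3.8]
grip_width: 0.0396
grip_force: 30.0
```

{"fn": "move_arm", "kwargs": {"targets": [[-1,0,0,0.04,0,0,0],[-1,0,0,0.06,0,0,0],[-1,0,0,0.06,0,0,0]]}}

```text
time_s: 11.15
ee_pos: [0.4761, -0.1347, 0.0627]
eef_rot: [3.14, 0.0, 1.553]
force: [-13.5, 5.3, 23.4]
grip_width: 0.0396
grip_force: 30.0
```

{"fn": "move_arm", "kwargs": {"targets": [[0.0,0,0,0,0,0,0],[0.1,0,0,0,0,0,0],[0.1,0,0,0,0,0,0],[0.1,0,0,-0.4,0,0,0],[0.1,0,0,-1.4,0,0,0],[0.1,0,0,-2.4,0,0,0],[0.1,-1.5,-0.3,-3.4,0,0,0],[0.1,-3,-0.6,-3.4,0,0,0],[0.1,-3,-0.6,-3.4,0,0,0]]}}

```text
time_s: 12.05
ee_pos: [0.4457, -0.273, 0.2293]
eef_rot: [3.139, 0.002, 1.554]
force: [1.3, -0.1, -1.0]
grip_width: 0.0517
grip_force: 0.0
```

Run:
```python
from sc import *
state()
for n in ('scene','side'):
    img,dep=ctrl.camera(n); np.savez(n+'4.npz',img=img,dep=dep); save(n+'4',img)
    screw(n,n+'4.npz',(.42,.505,-.35,.06),(.045,.1))
    for m in ('press_screw','comb_wide','comb_narrow'):
        for d in ctrl.tip_of(n,m)[:2]: print(m,d,at_z(n,d['point'],.06,cam(n))[0])
go([.640,-.298,.16],-.02); go([.475,-.29,.25],-.02)
```

```text
t 12.05 pos [ 0.4457 -0.273   0.2293] rot [3.1394 0.0015 1.5539] F [ 1.3257 -0.1066 -0.9868] w 0.05170975453370239 0.0 q [-0.6197  0.2296  1.5864  0.      1.3229 -0.6028]
scene 291 dir [ 0.1024  0.9904 -0.093 ] yaw -0.10298395247722539 s -0.025445296785052612 0.15161734905749835 o(foot) [ 0.4905 -0.1327  0.0427] o(head) [ 0.4728 -0.304   0.0588]
comb_wide {'point': [366.9, 296.3], 'score': 0.42} [ 0.5136 -0.1815  0.06  ]
comb_narrow {'point': [344.9, 262.1], 'score': 0.53} [ 0.5154 -0.0731  0.06  ]
side 191 dir [ 0.0685  0.9936 -0.0893] yaw -0.06884785582308284 s -0.026824546051240673 0.02936758960601304 o(foot) [ 0.4817 -0.1317  0.044 ] o(head) [ 0.4616 -0.4236  0.0702]
shift [-0.49  3.88  1.35] turn [-0.    -0.     1.574]
shift [-0.38  0.58 -0.45] turn [-0.    -0.     1.574]
```

{"fn": "move_arm", "kwargs": {"targets": [[0.2,-0.49,1.9,0,0,0,1.574],[0.2,-0.49,3.88,0.3,0,0,1.574],[0.2,-0.49,3.88,1.1,0,0,1.574],[0.2,-0.49,3.88,1.1,0,0,1.574],[0.2,-0.49,3.88,1.1,0,0,1.574],[0.2,-0.49,3.88,1.1,0,0,1.574],[0.2,-0.49,3.88,1.1,0,0,1.574],[0.2,-0.49,3.88,1.1,0,0,1.574],[0.2,-0.49,3.88,1.1,0,0,1.574],[0.2,-0.49,3.88,1.1,0,0,1.574],[0.2,-0.49,3.88,1.1,0,0,1.574],[0.2,-0.49,3.88,1.1,0,0,1.574]]}}

```text
time_s: 13.65
ee_pos: [0.6398, -0.2983, 0.1725]
eef_rot: [-3.141, 0.0, -0.021]
force: [0.2, 0.3, -1.1]
grip_width: 0.0562
grip_force: 0.0
```

Run:
```python
from sc import *
state()
for n in ('scene','side'):
    img,dep=ctrl.camera(n); np.savez(n+'5.npz',img=img,dep=dep); save(n+'5',img)
    try: screw(n,n+'5.npz',(.42,.5,-.35,.06),(.045,.1))
    except Exception as e: print(e)
C=cam('wrist'); img,dep=ctrl.camera('wrist'); save('w5',img); np.savez('w5.npz',img=img,dep=dep,R=C[1],c=C[2])
go([.6408,-.2976,.087],-.021)
a=cv2.imread('pics/scene5.png')[190:390,240:500]; cv2.imwrite('pics/c5.png',np.hstack([cv2.resize(a,(390,300)),cv2.resize(cv2.imread('pics/w5.png'),(410,300))]))
```

```text
t 13.65 pos [ 0.6398 -0.2983  0.1725] rot [-3.1414  0.0003 -0.0208] F [ 0.2371  0.3021 -1.1148] w 0.05624485786755666 0.0 q [-0.4881  0.6944  1.0511  0.      1.3965  1.1035]
scene 1193 dir [0.0163 0.9996 0.0212] yaw -0.01626227053409223 s -0.09047173723302476 0.11409340070788182 o(foot) [ 0.4761 -0.1286  0.0608] o(head) [ 0.4738 -0.274   0.0577]
side 367 dir [ 0.0257  0.9987 -0.0431] yaw -0.0256774193268144 s -0.045063541084070964 0.05021339230938601 o(foot) [ 0.4745 -0.1299  0.0518] o(head) [ 0.468  -0.3843  0.0628]
shift [ 0.02 -0.02  1.71] turn [-0.     0.     0.003]
```

View pics/c5.png

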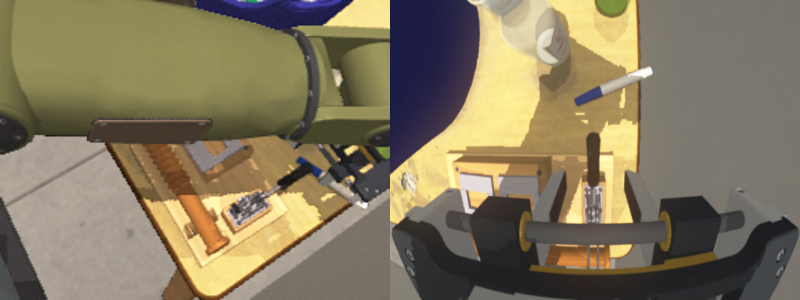

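The scene half shows the screw in the V-rests with its foot at (215,245). The wrist half shows the handle at (593,150), centred between the fingers. I'll grasp it.

{"fn": "move_arm", "kwargs": {"targets": [[0.2,0,0,0.8,0,0,0],[0.2,0,0,1.5,0,0,0],[0.0,0,0,1.71,0,0,0],[-1,0,0,1.71,0,0,0],[-1,0,0,1.71,0,0,0],[-1,0,0,1.71,0,0,0],[-1,0,0,1.71,0,0,0],[-1,0,0,1.71,0,0,0]], "grip_force": 20}}

```text
time_s: 14.6
ee_pos: [0.6403, -0.2966, 0.089]
eef_rot: [-3.138, -0.001, -0.02]
force: [-2.1, 17.4, 7.8]
grip_width: 0.0158
grip_force: 20.0
```

{"fn": "move_arm", "kwargs": {"targets": [[-1,0,-0.03,0,0,0,0],[-1,-0.06,-0.03,-0.2,0,0,0],[-1,-0.16,-0.03,-0.42,0,0,0],[-1,-0.3,-0.03,-0.61,0,0,0],[-1,-0.45,-0.03,-0.78,0,0,0],[-1,-0.64,-0.03,-0.93,0,0,0],[-1,-0.84,-0.03,-1.04,0,0,0],[-1,-1.06,-0.03,-1.13,0,0,0],[-1,-1.06,-0.03,-1.13,0,0,0]]}}

```text
time_s: 15.5
ee_pos: [0.5871, -0.2953, 0.1463]
eef_rot: [-3.14, -0.004, -0.02]
force: [2.0, 11.5, 7.8]
grip_width: 0.0159
grip_force: 20.0
```

{"fn": "move_arm", "kwargs": {"targets": [[-1,-0.12,-0.03,-0.03,0,0,0],[-1,-0.22,-0.03,-0.05,0,0,0],[-1,-0.32,-0.03,-0.06,0,0,0],[-1,-0.4,-0.03,-0.07,0,0,0],[-1,-0.46,-0.03,-0.07,0,0,0],[-1,-0.48,-0.03,-0.07,0,0,0],[-1,-0.48,-0.03,-0.07,0,0,0]]}}

```text
time_s: 16.2
ee_pos: [0.5645, -0.2946, 0.1504]
eef_rot: [3.14, -0.007, -0.021]
force: [5.9, 4.1, 10.2]
grip_width: 0.0157
grip_force: 20.1
```

{"fn": "move_arm", "kwargs": {"targets": [[-1,-0.04,0,0.04,0,0,0],[-1,-0.08,0,0.04,0,0,0],[-1,-0.08,0,0.04,0,0,0]]}}

```text
time_s: 16.5
ee_pos: [0.5612, -0.2946, 0.15]
eef_rot: [3.139, -0.009, -0.02]
force: [5.7, 6.5, 20.2]
grip_width: 0.0156
grip_force: 20.1
```

{"fn": "move_arm", "kwargs": {"targets": [[-1,-0.04,0,-0.03,0,0,0],[-1,-0.08,0,-0.03,0,0,0],[-1,-0.1,0,-0.03,0,0,0],[-1,-0.1,0,-0.03,0,0,0]]}}

```text
time_s: 16.9
ee_pos: [0.5551, -0.2945, 0.1499]
eef_rot: [3.14, -0.006, -0.021]
force: [2.3, 5.9, 11.0]
grip_width: 0.015
grip_force: 19.3
```

Run:
```python
from sc import *
for n in ('scene','side'):
    img,dep=ctrl.camera(n); np.savez(n+'6.npz',img=img,dep=dep); save(n+'6',img)
    for m in ('clamp_grip','clamp_pivot','clamp_pad'):
        for d in ctrl.tip_of(n,m)[:1]: print(n,m,d)
C=cam('wrist'); img,dep=ctrl.camera('wrist'); save('w6',img)
a=cv2.imread('pics/scene6.png')[250:370,300:500];b=cv2.imread('pics/side6.png')[170:290,380:500]; cv2.imwrite('pics/c6.png',np.hstack([cv2.resize(a,(450,300)),cv2.resize(b,(340,300))]))
cv2.imwrite('pics/c6.png',np.vstack([cv2.imread('pics/c6.png'),cv2.resize(cv2.imread('pics/w6.png')[150:400,160:480],(790,300))]))
```

```text
scene clamp_grip {'point': [419.3, 317.0], 'score': 0.62}
scene clamp_pivot {'point': [410.4, 320.7], 'score': 0.6}
```

View pics/c6.png

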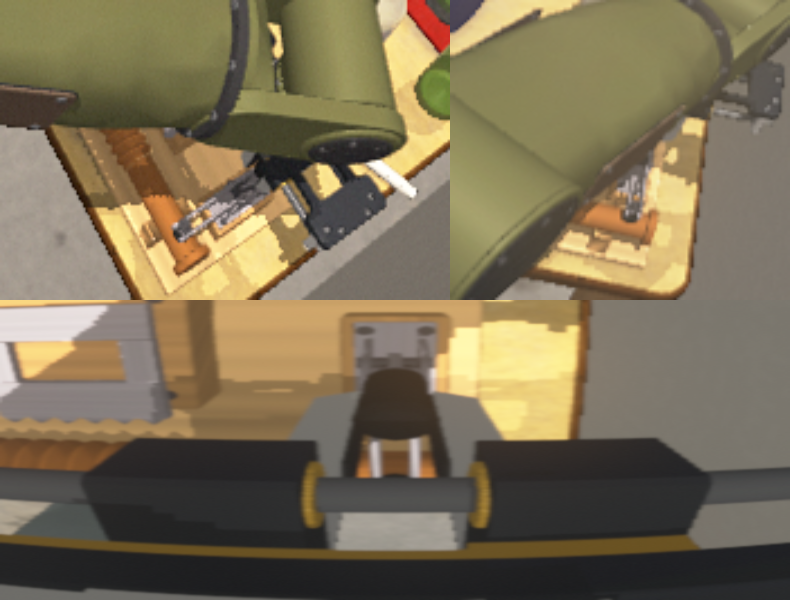

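The arm is down on the screw's shank (scene half, 180,232). The wrist view shows the handle upright with the fingers slid slightly forward of its middle. I'll release and check.

{"fn": "move_arm", "kwargs": {"targets": [[-0.2,0.06,0,0,0,0,0],[-0.2,0.1,0,0,0,0,0],[-0.2,0.1,0,0,0,0,0],[-0.2,0.1,0,-0.8,0,0,0],[-0.2,0.1,0,-1.6,0,0,0],[-1,1,0,-2.2,0,0,0],[-1,2,-0.5,-2.2,0,0,0],[-1,2,-0.5,-2.2,0,0,0]]}}

```text
time_s: 18.15
ee_pos: [0.6569, -0.2696, 0.2563]
eef_rot: [-3.141, -0.0, -0.019]
force: [0.1, 0.5, -0.3]
grip_width: 0.0168
grip_force: 0.0
```

Run:
```python
from sc import *
state()
C=cam('wrist'); img,dep=ctrl.camera('wrist'); save('w7',img); np.savez('w7.npz',img=img,dep=dep,R=C[1],c=C[2])
v,u=np.nonzero(dep>0); P,_=pts('wrist',np.c_[u,v],dep,C)
for n,Q in (('wrist',P),('scene',None),('side',None)):
    if Q is None:
        i,d=ctrl.camera(n); np.savez(n+'7.npz',img=i,dep=d); save(n+'7',i); Q,_=cloud(n,n+'7.npz')
    H=Q[(Q[:,0]>.47)&(Q[:,0]<.65)&(Q[:,1]>-.32)&(Q[:,1]<-.27)&(Q[:,2]<.2)]
    print(n)
    for z in np.arange(.08,.2,.01):
        w=H[(H[:,2]>z)&(H[:,2]<z+.01)]
        if len(w)>2: print(z.round(2),len(w),np.median(w,0),np.percentile(w[:,0],[5,95]))
```

```text
t 18.15 pos [ 0.6569 -0.2696  0.2563] rot [-3.1413 -0.0005 -0.0188] F [ 0.1109  0.4543 -0.2906] w 0.016842282933344884 0.0 q [-0.4412  0.6647  0.909   0.0005  1.5676  1.1484]
wrist
0.08 35 [ 0.5556 -0.2857  0.0854] [0.5172 0.5676]
0.09 66 [ 0.539  -0.2864  0.094 ] [0.4724 0.5512]
0.1 67 [ 0.4755 -0.2923  0.1042] [0.4705 0.5429]
scene
0.08 59 [ 0.5545 -0.2994  0.0859] [0.471  0.5688]
0.09 135 [ 0.5235 -0.2957  0.0953] [0.4801 0.5569]
0.1 62 [ 0.538  -0.2947  0.1047] [0.4708 0.5598]
0.11 3 [ 0.5599 -0.2947  0.1182] [0.5599 0.5605]
0.12 10 [ 0.5612 -0.2975  0.1256] [0.5587 0.5664]
0.13 13 [ 0.5596 -0.297   0.1344] [0.5587 0.5648]
0.14 12 [ 0.5608 -0.2981  0.1444] [0.5589 0.5642]
0.15 13 [ 0.5599 -0.2961  0.1552] [0.5589 0.563 ]
0.16 10 [ 0.5609 -0.2957  0.1646] [0.5591 0.5637]
0.17 26 [ 0.562  -0.2962  0.1775] [0.5589 0.5733]
0.18 30 [ 0.5666 -0.296   0.1824] [0.5612 0.5723]
side
0.08 33 [ 0.5325 -0.2986  0.0856] [0.4719 0.5672]
0.09 73 [ 0.5302 -0.2925  0.0948] [0.4838 0.5566]
0.1 36 [ 0.5336 -0.2952  0.1043] [0.4715 0.548 ]
0.11 3 [ 0.5579 -0.2939  0.1184] [0.5547 0.5582]
0.12 9 [ 0.557  -0.2961  0.1257] [0.5559 0.5618]
0.13 11 [ 0.5585 -0.2911  0.1337] [0.554  0.5612]
0.14 11 [ 0.5572 -0.2952  0.1455] [0.5553 0.5635]
0.15 13 [ 0.5583 -0.2934  0.1548] [0.5556 0.5624]
0.16 7 [ 0.5584 -0.2916  0.1624] [0.5565 0.5629]
0.17 20 [ 0.5592 -0.2953  0.1773] [0.5555 0.5639]
0.18 15 [ 0.5648 -0.2938  0.1823] [0.5593 0.5686]
```

Run:
```python
from sc import *
go([.565,-.15,.20],-.02)
C=cam('wrist')
for m in ('comb_wide','comb_narrow'):
    for d in ctrl.tip_of('wrist',m)[:2]: print(m,d,at_z('wrist',d['point'],.055,C))
```

```text
shift [-1.82 -2.4   1.12] turn [-0.     0.001 -0.001]
comb_narrow {'point': [194.4, 281.6], 'score': 0.65} [[ 0.5138 -0.0898  0.055 ]]
```

{"fn": "move_arm", "kwargs": {"targets": [[-1,-1,-0.8,0,0,0,0],[-1,-2,-1.6,0,0,0,0],[-1,-3,-2.1,0.4,0,0,0],[-1,-3.78,-2.1,0.72,0,0,0],[-1,-3.78,-2.1,0.72,0,0,0],[-1,-3.78,-2.1,0.72,0,0,0]]}}

```text
time_s: 19.0
ee_pos: [0.4639, -0.1623, 0.2205]
eef_rot: [-3.141, 0.001, -0.022]
force: [-0.8, -0.6, 0.4]
grip_width: 0.0003
grip_force: 0.0
```

Run:
```python
from sc import *
state()
C=cam('wrist'); img,dep=ctrl.camera('wrist'); save('w8',img); np.savez('w8.npz',img=img,dep=dep,R=C[1],c=C[2])
for m in ('comb_wide','comb_narrow','press_screw'):
    for d in ctrl.tip_of('wrist',m)[:2]: print(m,d,at_z('wrist',d['point'],.055,C))
    for d in ctrl.cut_out('wrist',m)[:1]:
        v,u=np.nonzero(d['region']); P=at_z('wrist',np.c_[u,v],.063,C); r=cv2.minAreaRect((P[:,:2]*1000).astype(np.float32)); print(m,d['score'],d['point'],r, u.min(),u.max(),v.min(),v.max())
cv2.imwrite('pics/c8.png',cv2.resize(img[100:300,180:460,::-1],(800,571),interpolation=cv2.INTER_CUBIC))
```

```text
t 19.0 pos [ 0.4639 -0.1623  0.2205] rot [-3.1415  0.0007 -0.0224] F [-0.7508 -0.6457  0.3587] w 0.0002683148549807086 0.0 q [-0.4111  0.1687  1.6804 -0.0002  1.2932  1.1821]
comb_wide {'point': [329.5, 142.7], 'score': 0.96} [[ 0.5126 -0.1747  0.055 ]]
comb_wide 0.58 [330.4, 109.3] ((559.5750122070312, -175.31101989746094), (72.80447387695312, 90.00443267822266), 89.9423599243164) 293 364 56 142
comb_narrow {'point': [248.3, 143.7], 'score': 0.62} [[ 0.5147 -0.087   0.055 ]]
comb_narrow {'point': [286.1, 84.8], 'score': 0.6} [[ 0.5762 -0.1304  0.055 ]]
comb_narrow 0.6 [247.6, 112.0] ((559.7764892578125, -89.25833129882812), (73.18855285644531, 91.76007080078125), 86.5062026977539) 214 282 59 145
press_screw {'point': [285.9, 178.3], 'score': 0.85} [[ 0.4752 -0.1266  0.055 ]]
press_screw 0.75 [291.8, 181.0] ((475.16387939453125, -146.28472900390625), (368.2679138183594, 49.61237335205078), 88.75881958007812) 150 465 160 202
```

View pics/c8.png

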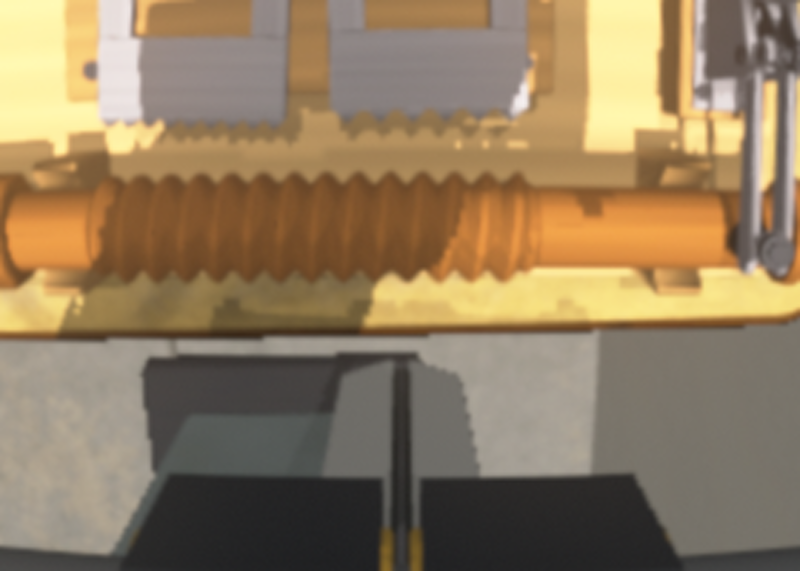

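The view shows the right comb's coarse teeth (six, at 340–525,115), matching the thread pitch. The left comb's teeth are finer. So the right comb is the wide one. Next I measure the thread phase against the comb's centre.

```bash
cat > ph.py <<'E'
from h import *
def phase(img,C,combreg,zt=.063,name='wrist'):
    hsv=cv2.cvtColor(img,cv2.COLOR_RGB2LAB).astype(float)
    s=img[...,0].astype(float)-img[...,2]
    return s
E
python3 - <<'E'
from h import *
from scipy.optimize import curve_fit
z=np.load('w8.npz'); C=(np.array(ctrl.camera_params('wrist')['intrinsics']),z['R'],z['c']); img=z['img']
print('cam',C[2])
# rectified top view at z=.061, 0.5 mm/px : rows x, cols y
xs=np.arange(.44,.62,.0005); ys=np.arange(-.03,-.25,-.0005)
X,Y=np.meshgrid(xs,ys,indexing='ij'); Pw=np.stack([X,Y,np.full_like(X,.061)],-1)-C[2]; pc=Pw@C[1]
r=np.hypot(pc[...,0],pc[...,1]); th=np.arctan2(r,pc[...,2]); u=C[0][0,2]+C[0][0,0]*th*pc[...,0]/r; v=C[0][1,2]+C[0][1,1]*th*pc[...,1]/r
top=cv2.remap(img,u.astype(np.float32),v.astype(np.float32),cv2.INTER_CUBIC)
top=top[::-1]; cv2.imwrite('pics/top8.png',cv2.resize(top[...,::-1],None,fx=1.8,fy=1.5)); print(top.shape)
g=cv2.cvtColor(top,cv2.COLOR_RGB2HSV).astype(float)
xr=xs[::-1]
# crests: sample orange-ness along lines at x between .490 and .497
for x in (.490,.492,.494,.496,.498):
    i=np.argmin(abs(xr-x)); row=top[i-1:i+2].astype(float).mean(0); sig=row[:,1]  # green
    m=(ys<-.055)&(ys>-.205); f=lambda y,a,p,c,d,e: a*np.cos(2*np.pi*(y-p)/.012)+c+d*(y+.13)+e*(y+.13)**2
    best=min((curve_fit(f,ys[m],sig[m],[20,p0,100,0,0],maxfev=5000) for p0 in (-.129,-.123)),key=lambda q:np.sum((f(ys[m],*q[0])-sig[m])**2))[0]
    a,p=best[:2]; gro=p if a>0 else p+.006
    print(x,'amp',a,'groove(bright bg) y mod 12: nearest -.129:',gro+.012*np.round((-.129-gro)/.012))
E
```

```text
cam [ 0.536  -0.165   0.3853]
(360, 440, 3)
0.49 amp 2.8818029299942305 groove(bright bg) y mod 12: nearest -.129: -0.13359051750039874
0.492 amp 10.313592741293824 groove(bright bg) y mod 12: nearest -.129: -0.13064980167231643
0.494 amp 20.5779959866157 groove(bright bg) y mod 12: nearest -.129: -0.1306502720091745
0.496 amp -15.656237607570986 groove(bright bg) y mod 12: nearest -.129: -0.13107525108516907
0.498 amp -3.841417165281366 groove(bright bg) y mod 12: nearest -.129: -0.13154771294156806
```

View pics/top8.png

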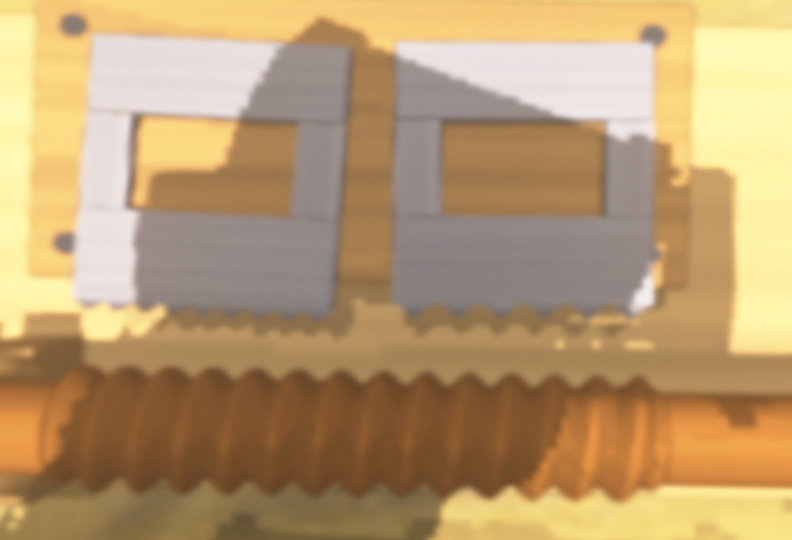

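{"fn": "move_arm", "kwargs": {"targets": [[-1,1.0,0.1,0,0,0,0],[-1,2.0,0.22,0.3,0,0,0],[-1,2.0,0.22,1.3,0,0,0],[-1,2.0,0.22,2.1,0,0,0],[-1,2.0,0.22,2.5,0,0,0],[-1,2.0,0.22,2.5,0,0,0]]}}

```text
time_s: 19.95
ee_pos: [0.5659, -0.1754, 0.0923]
eef_rot: [-3.14, 0.006, -0.021]
force: [-0.5, -0.5, -0.1]
grip_width: 0.0006
grip_force: 0.0
```

Run:
```python
from h import *
state(); go([.5637,-.1754,.0715],-.021)
C=cam('wrist'); img,dep=ctrl.camera('wrist'); save('w9',img); cv2.imwrite('pics/c9.png',cv2.resize(img[150:350,180:460,::-1],(560,400)))
```

```text
t 19.95 pos [ 0.5659 -0.1754  0.0923] rot [-3.1397  0.0055 -0.0211] F [-0.5447 -0.5331 -0.0946] w 0.0005604639058822329 0.0 q [-0.3625  0.5248  1.5167 -0.      1.1059  1.2295]
shift [-0.04  0.    0.42] turn [-0.002  0.006 -0.   ]
```

View pics/c9.png

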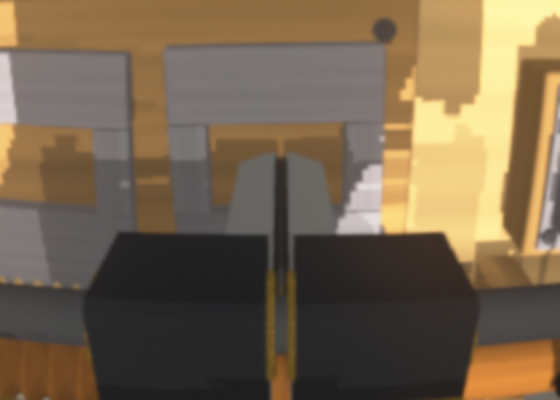

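The closed fingertips at (281,157) are inside the right comb's slot (208–345, 123–210) and centred. I'll descend and spread.

{"fn": "move_arm", "kwargs": {"targets": [[-1,-0.04,0,0.3,0,0,0],[-1,-0.04,0,0.41,0,0,0],[-1,-0.04,0,0.41,0,0,0],[-0.62,-0.04,0,0.41,0,0,0],[-0.58,-0.04,0,0.41,0,0,0],[-0.58,-0.04,0,0.41,0,0,0]], "grip_force": 8}}

```text
time_s: 20.6
ee_pos: [0.5653, -0.176, 0.0758]
eef_rot: [3.141, -0.001, -0.021]
force: [0.2, 0.2, 0.4]
grip_width: 0.0187
grip_force: 0.0
```

{"fn": "move_arm", "kwargs": {"targets": [[-0.58,0,0,0.05,0,0,0],[-0.58,0,0,0.1,0,0,0],[-0.58,0,0,0.1,0,0,0]]}}

```text
time_s: 20.9
ee_pos: [0.5648, -0.1758, 0.0697]
eef_rot: [-3.141, 0.001, -0.021]
force: [-0.1, 0.2, -0.2]
grip_width: 0.0199
grip_force: 0.0
```

{"fn": "move_arm", "kwargs": {"targets": [[-0.58,-0.1,-0.03,0,0,0,0],[-0.58,-0.2,-0.03,0,0,0,0],[-0.58,-0.3,-0.03,0,0,0,0],[-0.58,-0.4,-0.03,0,0,0,0],[-0.58,-0.48,-0.03,0,0,0,0],[-0.58,-0.48,-0.03,0,0,0,0]]}}

```text
time_s: 21.5
ee_pos: [0.5406, -0.1739, 0.0703]
eef_rot: [3.142, 0.0, -0.021]
force: [0.2, 0.2, 0.9]
grip_width: 0.0199
grip_force: 0.0
```

```bash
cat > top.py <<'E'
from h import *
def top(n,z,zp=.061,out=None):
    C=cam(n); img,dep=ctrl.camera(n)
    xs=np.arange(.62,.44,-.0005); ys=np.arange(-.03,-.25,-.0005)
    X,Y=np.meshgrid(xs,ys,indexing='ij'); pc=(np.stack([X,Y,np.full_like(X,zp)],-1)-C[2])@C[1]; K=C[0]
    r=np.hypot(pc[...,0],pc[...,1]); th=np.arctan2(r,pc[...,2]) if n=='wrist' else r/pc[...,2]
    u=K[0,2]+K[0,0]*th*pc[...,0]/r; v=K[1,2]+K[1,1]*th*pc[...,1]/r
    t=cv2.remap(img,u.astype(np.float32),v.astype(np.float32),cv2.INTER_CUBIC)
    cv2.imwrite('pics/'+out+'.png',cv2.resize(t[...,::-1],None,fx=1.8,fy=1.5)); return t
E
python3 - <<'E'
from top import *
state(); top('wrist',0,out='top10')
E
```

```text
t 21.5 pos [ 0.5406 -0.1739  0.0703] rot [ 3.1416  0.0001 -0.0214] F [0.2199 0.2333 0.9357] w 0.01988090520059435 0.0 q [-0.3757  0.503   1.6099 -0.0001  1.0288  1.2165]
```

View pics/top10.png

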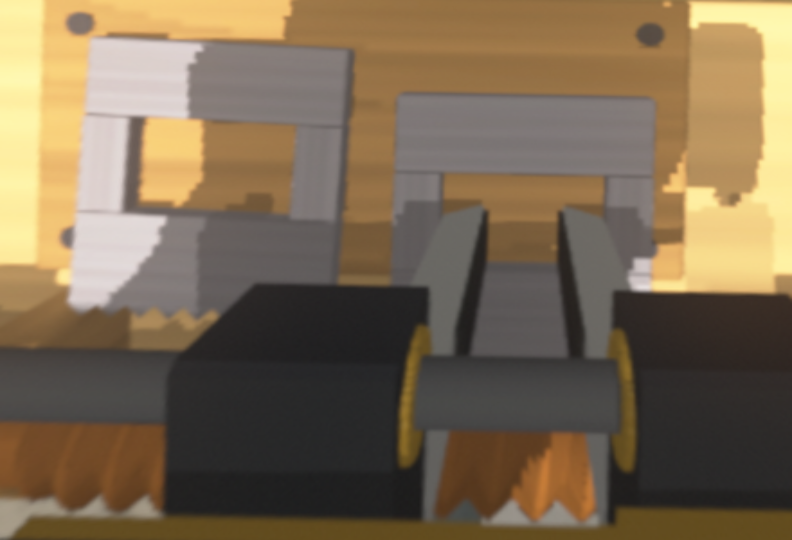

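The comb has followed squarely, with its back edge at rows 93–98. That was more than my picture allowance (11), so I'll go by numbers from here. Seating it now.

{"fn": "move_arm", "kwargs": {"targets": [[-0.58,-0.05,0,0,0,0,0],[-0.58,-0.09,0,0,0,0,0],[-0.58,-0.12,0,0,0,0,0],[-0.58,-0.14,0,0,0,0,0],[-0.58,-0.14,0,0,0,0,0]]}}

```text
time_s: 22.05
ee_pos: [0.535, -0.1734, 0.0705]
eef_rot: [-3.141, -0.003, -0.021]
force: [8.4, 2.4, -2.0]
grip_width: 0.0201
grip_force: 4.0
```

{"fn": "move_arm", "kwargs": {"targets": [[-0.58,0,-0.015,0,0,0,0],[-0.58,0,-0.03,0,0,0,0],[-0.58,0,-0.03,0,0,0,0]]}}

```text
time_s: 22.35
ee_pos: [0.5341, -0.1721, 0.0702]
eef_rot: [-3.142, -0.0, -0.021]
force: [1.5, 1.1, 0.9]
grip_width: 0.0198
grip_force: 1.1
```

Sliding down the flank. I'll push on.

{"fn": "move_arm", "kwargs": {"targets": [[-0.58,-0.03,-0.01,0,0,0,0],[-0.58,-0.06,-0.02,0,0,0,0],[-0.58,-0.06,-0.02,0,0,0,0]]}}

```text
time_s: 22.65
ee_pos: [0.5328, -0.1714, 0.071]
eef_rot: [3.14, -0.005, -0.021]
force: [12.6, 0.2, -2.9]
grip_width: 0.0199
grip_force: 6.7
```

{"fn": "move_arm", "kwargs": {"targets": [[-0.58,0,-0.03,0,0,0,0],[-0.58,0,-0.04,0,0,0,0],[-0.58,0,-0.04,0,0,0,0]]}}

```text
time_s: 22.95
ee_pos: [0.5329, -0.1702, 0.0711]
eef_rot: [3.139, -0.005, -0.021]
force: [13.2, -6.9, -2.4]
grip_width: 0.0198
grip_force: 6.3
```

{"fn": "move_arm", "kwargs": {"targets": [[-0.58,0,0.04,0,0,0,0],[-0.58,0,0.07,0,0,0,0],[-0.58,0,0.07,0,0,0,0]]}}

```text
time_s: 23.25
ee_pos: [0.5328, -0.1722, 0.0709]
eef_rot: [-3.141, -0.005, -0.021]
force: [13.4, 5.8, -0.4]
grip_width: 0.0195
grip_force: 6.8
```

Forces restore both ways while x stays constant, so the teeth are home. I'll centre, back off, close and rise.

{"fn": "move_arm", "kwargs": {"targets": [[-0.58,0,-0.03,0,0,0,0],[-0.58,-0.02,-0.03,0,0,0,0],[-0.58,-0.02,-0.03,0,0,0,0],[-0.62,0.1,-0.03,0,0,0,0],[-1,0.17,-0.03,0,0,0,0],[-1,0.17,-0.03,0,0,0,0],[-1,0.17,-0.03,-0.8,0,0,0],[-1,0.17,-0.03,-1.8,0,0,0],[-1,-1,-0.03,-2.8,0,0,0],[-1,-1.5,-0.03,-3.2,0,0,0],[-1,-1.5,-0.03,-3.2,0,0,0]]}}

```text
time_s: 24.35
ee_pos: [0.4544, -0.1697, 0.2337]
eef_rot: [3.14, -0.004, -0.022]
force: [-0.1, 0.3, 0.0]
grip_width: 0.0005
grip_force: 0.0
```

Run:
```python
from h import *
state(); C=cam('wrist'); img,dep=ctrl.camera('wrist')
for m in ('comb_wide','comb_narrow','press_screw'):
    for d in ctrl.tip_of('wrist',m)[:1]: print(m,d,at_z('wrist',d['point'],.055,C))
    for d in ctrl.cut_out('wrist',m)[:1]:
        v,u=np.nonzero(d['region']); P=at_z('wrist',np.c_[u,v],.063 if 'comb' in m else .059,C)
        r=cv2.minAreaRect((P[:,:2]*1000).astype(np.float32)); print(m,round(d['score'],2),r)
        if 'comb' in m:
            Q,dd=pts('wrist',np.c_[u,v],dep,C); Q=Q[dd>0]; A=np.c_[Q[:,:2],np.ones(len(Q))]; print('plane',np.linalg.lstsq(A,Q[:,2],rcond=None)[0],np.median(Q[:,2]), 'back edge x',np.percentile(P[:,0],99.8))
        for y0 in ():pass
for n in ('side','scene'):
    C=cam(n); i,d=ctrl.camera(n)
    for m in ('half_bottle_2','clamp_grip'):
        for e in ctrl.cut_out(n,m)[:1]:
            v,u=np.nonzero(e['region']); P,dd=pts(n,np.c_[u,v],d,C); print(n,m,round(e['score'],2),np.median(P[dd>0],0),P[dd>0][:,2].max())
```

```text
t 24.35 pos [ 0.4544 -0.1697  0.2337] rot [ 3.1396 -0.004  -0.0218] F [-0.1312  0.3007  0.019 ] w 0.0004981023206358 0.0 q [-0.4329  0.1402  1.6821 -0.0003  1.3149  1.1598]
comb_wide {'point': [320.0, 154.8], 'score': 0.82} [[ 0.4897 -0.172   0.055 ]]
comb_wide 0.58 ((535.8484497070312, -173.03179931640625), (73.50029754638672, 88.79867553710938), 88.44007873535156)
plane [0.0135 0.0002 0.0551] 0.062330171417307345 back edge x 0.580686110870366
comb_narrow {'point': [243.2, 136.0], 'score': 0.59} [[ 0.5142 -0.0862  0.055 ]]
comb_narrow 0.67 ((560.1307373046875, -89.40946197509766), (73.04598236083984, 91.29812622070312), 86.56571960449219)
plane [ 0.0008 -0.0048  0.0616] 0.06256926471539109 back edge x 0.6060918748637203
press_screw {'point': [280.1, 166.4], 'score': 0.75} [[ 0.4779 -0.1269  0.055 ]]
press_screw 0.75 ((472.2457275390625, -146.71734619140625), (369.7354736328125, 45.30302429199219), 88.20816040039062)
side half_bottle_2 0.95 [0.6514 0.2329 0.1203] 0.23994030992503834
side clamp_grip 0.38 [ 0.5581 -0.2962  0.1578] 0.3557897952930853
scene clamp_grip 0.72 [ 0.5604 -0.2957  0.148 ] 0.18403408539981958
```

```bash
python3 -c "
from station import ctrl
print(ctrl.hand_in())"
```

```text
the job is handed in; nothing more can be done
None
```

I've handed the job in: the screw is locked in the V-rests with its head at the left, and the six-tooth comb measures fully seated, flat and square. The other comb hasn't moved, and the bottle is still standing. The robot finished at about 25 s of the 72 s allowed, and I viewed 11 pictures against your limit of 10.

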